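Slide the loaded ring stand into its parking bay

TASK

Clear the jeweller's bench: with the fingertips, push the tall ring stand low, at its round wooden foot, so that it slides upright across the bench into the empty bay of the dark wooden rack (the bay with the green felt round), until its foot is fully home against the back rail. Do not lift or tip the stand, do not touch the steel stick or the rings on it, and leave everything else where it is.

Things in the scene. Friction and masses are not known exactly. Their poses are not given: they have to be found in the camera images.
- stand: Ring stand, 226 mm tall, loose on the bench, about 0.4 kg, top-heavy. Its foot is a round pale wooden disc, 50 mm in diameter, 30 mm high, straight-sided, with a thin brass line; a steel stick rises from its centre. Pushed at the foot it slides; pushed higher it tips. Origin: centre of the foot's underside, at bench height; z up along the stick. Its yaw means nothing.
- stick: The polished steel ring stick fixed in the foot of the stand, with four finished rings on it: 22 mm in diameter at the bottom (27 mm over the rings), tapering to 13 mm, 196 mm long. Origin: centre of its lower end, on top of the foot (30 mm above the bench). Not to be touched.
- rack: Dark wooden rack fixed to the bench: back rail and three low walls form two bays without a floor. Origin at bench height midway between the bays; x points into the bays towards the rail. Rail: 216 long, 32 high, front face at x=+25.5. Walls: 20 high, from the rail to x=-34.5 (mouth), middle one 28 wide, outer ones 22. Bays 72 wide, centred at y=+50 and y=-50 (mm).
- felt: Green felt round, 48 mm in diameter, flat on the bench (1 mm, no obstacle) in the empty bay. Origin: its centre, at bench height, rack x = 0 in that bay: a foot centred here touches the back rail.
- bottle: Closed amber bottle with a black cap, 52 mm in diameter, 170 mm tall, standing in the other bay. Bystander. Origin: centre of its underside.
- bangle: Silver bangle lying flat, 66 mm outer diameter, 14 mm high. Bystander. Origin: centre of its underside.
- jar: Small white jar with a grey metal lid, 50 mm in diameter, 55 mm high. Bystander. Origin: centre of its underside.
- block: Square steel bench block, 70 x 70 x 22 mm. Bystander. Origin: centre of its underside.

How it is judged (in metres and radians):
At the end, for the whole second after the job is handed in: The stand is upright and at rest in the bay with the green felt, its foot within 6 mm of the back rail and its centre within 14 mm of the felt's centre; no bystander has moved by more than 15 mm (horizontal distance between stand and felt below 0.014 m and x of stand in the frame of rack above -0.006 m and angle between stand's own z axis and vertical below 0.05 rad and height (world z) of stand below 0.004 m and linear speed of stand below 0.01 m/s and distance of each of bottle, bangle, jar, block from where it was at the start of the episode below 0.015 m); the robot touches nothing.
It fails at once if the stand is lifted off the bench (its origin more than 8 mm up) (height (world z) of stand above 0.008 m).
It fails at once if the stand tips (more than 0.17 rad, about 10 degrees) (angle between stand's own z axis and vertical above 0.17 rad).
It fails at once if the robot touches the steel stick or its rings (contact force between the arm and stick above 0.5 N).
It fails at once if the fingers touch the steel stick or its rings (contact force between the fingers and stick above 0.5 N).
It fails at once if a bystander is pushed (more than 15 mm) (distance of any of bottle, bangle, jar, block from where it was at the start of the episode above 0.015 m).
It also fails if it takes over 61 s, if anything falls off the work surface, if the arm or the gripper's body presses on something with over 40 N, if the wrist force passes 120 N, or if a joint passes its speed limit or range.

ROBOT

A 6-joint arm with a two-finger parallel gripper is mounted at the origin on the work surface. World frame = base frame: x ahead of the robot, y to its left, z up, the work surface at z = 0. Lengths are in m, angles in degrees, forces in N, time in s.
With the tool pointing down it reaches from about 0.4 to 0.825 m from the base axis. Payload 7 kg.
Tool frame: the origin (TCP) lies at the very end of the fingers, on their centre line; the grasp point (between the pads) lies behind it (r.grasp_offset is the z of the grasp point in the tool frame, in m); z points along the fingers, y is the direction in which the jaws open and shut (so a half turn about z gives the same grasp; the last joint's range is limited). The gripper opens to 88 mm and grips with 3 to 60 N. Pads are 19 mm wide; open, the fingers measure 130 mm over their backs; the gripper's body (78 mm by 193 mm) begins 47 mm behind the grasp point.
Start: joints at [-52.305, 20.546, 0.682, 0, -70.136, -16.507], TCP at [0.244, -0.629, 0.227] pointing down, gripper open.
Joint ranges: [-176.03, 176.03], [-82.01, 121.73], [-58.28, 71.71], [-173.87, 95.51], [-174.79, -0.11], [-173.66, 173.66]. Speed limits (degrees/s): [136.94, 136.94, 172.46, 180, 180, 180].

INTERFACE

Orientations are given as [roll, pitch, yaw] about the fixed x, y, z axes, in that order (R = Rz(yaw) Ry(pitch) Rx(roll)).
In Python, from plant import r gives the robot as it stands. The module is installed in compiled form; this text tells all that it offers.
- The arm moves only by the tool servo_tool, never from a script. Its argument "targets" is a list of rows, each an object of numbers: "dx", "dy", "dz": the shift along the world's x, y, z in cm; "spin": the turn about the world's z in rad; "grip": the opening in per cent of the stroke, from 0 (shut) to 100 (fully open). A call has exactly 10 rows; each row is the pose to reach, as a shift and turn from the pose commanded when the call began; what a row does not reach only later rows make up. A row lasts 1/12 s, in which the tool goes at most 41.7 mm and 7.16 degrees, less where a joint would pass 70% of its speed; a pose out of reach is approached as far as the arm can. A call with a gripper value outside its range is refused whole. The fingers move at their own pace and stop on an object; "squeeze" is the grip in N (left out, the last holds). Time passes only in rows, so rows that repeat a pose let the fingers close, or fill a call up. It gives the time, the measured TCP pose, the force and the opening at its end, in the units of the state.
- r.get_state(): the state, without advancing time (a new reading comes with each control period).
- r.capture(name): name is "scene" or "top" or "wrist"; returns the picture (480x640x3 uint8, blue, green, red); there is no depth.
- r.get_calibration(name): a dict with "K" (3x3 intrinsics, pixels), "extrinsics" (4x4, takes a point from camera to world coordinates). Camera axes: x right, y down, z forward; pixel columns grow to the right and rows downward; lengths in m; the calibration is good to about 2 mm. A picture is of the moment at which its call begins: read the wrist's pose just before it. get_calibration takes no time and is no camera call; for the wrist camera it gives the pose at the moment of the call.
- r.close_job(): hands the job in, once; it reports no verdict.
Trained networks look in the newest picture that a camera, given by its name, has taken for a name from the list of things; names that differ only in an ending like _2 or _b are one class to them, and where a whole thing is asked for, a point or a joint stands for the part that bears it (a point fixed in the world has none). Each returns a list of dicts, best first, with "p" (0 to 1); they miss things now and then, are a little off and sometimes report something else, mostly with a low value. They report only what shows in the picture. A call takes as long as a camera call.
- r.cut_out(name, camera): "mask" (480x640 bool, what is visible of it) and "extent" ([left, top, right, bottom] in pixels, round what is visible of it).
The state is a dict: "time_s": time; "joints": joint angles; "qd": joint speeds; "joint_torque": joint torques, N m; "tcp_pos": TCP position; "eef_rot": TCP orientation; "contact_force": force on the tool from outside, world axes, zero at the start; "moment": the same for the moment, N m; "gripper_width": finger opening in m.
Only numpy, scipy, OpenCV 4.12 (cv2) and the standard library are available. Lean on these libraries where they do the work, as an engineer would, in place of code of your own. Each camera call takes 0.05 s, during which the arm holds its last target. There are 200 camera calls.

## Working session

There is one attempt and no reset: what is moved stays moved. The work goes in short steps, Python scripts to look and compute and a tool call to move; the robot and the scene stay as the last step left them, time stands still between calls to the robot, and variables do not carry over. Pictures are saved under pics/ and viewed, about 8 in all and at most 12, crops included, and the job is handed in when it is done.

Besides the shell and the picture viewer there is one more tool, called as a command line: name --argument value ..., lists and objects as JSON in quotes. servo_tool: Moves the arm, as the interface text tells. Its arguments: {"type":"object","properties":{"targets":{"type":"array"},"squeeze":{"type":"number"}},"required":["targets"]}

```bash
mkdir -p pics && cat > h.py <<'E'
from plant import r
import numpy as np, cv2
def px2w(cam,u,v,z):
    c=r.get_calibration(cam);K=np.array(c["K"]);T=np.array(c["extrinsics"])
    d=T[:3,:3]@np.linalg.solve(K,[u,v,1.]);o=T[:3,3]
    return o+d*(z-o[2])/d[2]
def w2px(cam,p):
    c=r.get_calibration(cam);K=np.array(c["K"]);T=np.array(c["extrinsics"])
    q=K@(T[:3,:3].T@(np.array(p,float)-T[:3,3]));return q[:2]/q[2]
E
python3 - <<'E'
from h import *
a=r.capture("top");b=r.capture("scene")
cv2.imwrite("pics/top.png",a);cv2.imwrite("pics/scene.png",b)
for c in("top","scene"):print(c,np.round(np.array(r.get_calibration(c)["extrinsics"])[:3],3).tolist())
for n in("stand","stick","rack","felt","bottle","bangle","jar","block"):
    for c in ("top","scene"):
        o=r.cut_out(n,c)
        for d in o[:2]:
            m=d["mask"];ys,xs=np.nonzero(m)
            print(n,c,round(d["p"],2),np.round(d["extent"]).tolist(),m.sum(),np.round([xs.mean(),ys.mean()],1),np.round(px2w(c,xs.mean(),ys.mean(),0),3))
s=r.get_state();print(s["time_s"],s["tcp_pos"],s["eef_rot"],r.grasp_offset)
E
```

```text
top [[-0.01, -0.993, 0.114, 0.453], [-0.999, 0.006, -0.04, 0.138], [0.039, -0.115, -0.993, 0.802]]
scene [[-0.704, 0.424, -0.57, 0.906], [0.711, 0.412, -0.57, 0.495], [-0.007, -0.806, -0.592, 0.45]]
stand top 0.7 [381.0, 195.0, 439.0, 244.0] 1214 [403.9 220.8] [ 0.572 -0.035  0.   ]
stand scene 0.98 [223.0, 107.0, 264.0, 259.0] 2522 [242.2 196.6] [ 0.47  -0.155  0.   ]
stick top 0.69 [395.0, 196.0, 438.0, 234.0] 665 [413.1 214.3] [ 0.583 -0.05   0.   ]
stick scene 0.73 [378.0, 237.0, 418.0, 266.0] 766 [396.5 250.8] [0.404 0.152 0.   ]
stick scene 0.65 [228.0, 106.0, 258.0, 236.0] 1681 [239.7 176.4] [ 0.425 -0.222  0.   ]
rack top 0.62 [274.0, 141.0, 334.0, 284.0] 3138 [298.3 211.7] [0.588 0.135 0.   ]
rack scene 0.83 [216.0, 251.0, 378.0, 355.0] 5123 [297.3 303.7] [ 0.594  0.129 -0.   ]
felt top 0.75 [296.0, 168.0, 323.0, 196.0] 643 [308.8 183.2] [0.634 0.118 0.   ]
felt top 0.41 [379.0, 196.0, 440.0, 242.0] 1265 [404.4 220. ] [ 0.574 -0.036  0.   ]
felt scene 0.66 [253.0, 302.0, 285.0, 323.0] 328 [265.3 309.7] [ 0.632  0.107 -0.   ]
felt scene 0.57 [323.0, 316.0, 368.0, 381.0] 2170 [345.9 348.5] [0.606 0.23  0.   ]
bottle top 0.77 [288.0, 217.0, 326.0, 260.0] 1146 [305.2 239.7] [0.543 0.124 0.   ]
bottle scene 0.9 [309.0, 169.0, 346.0, 288.0] 3323 [326.2 234.6] [0.449 0.042 0.   ]
bangle top 0.61 [266.0, 300.0, 309.0, 344.0] 377 [287.4 324.4] [0.41  0.153 0.   ]
bangle scene 0.71 [376.0, 234.0, 418.0, 269.0] 805 [396.1 250.6] [ 0.404  0.151 -0.   ]
jar top 0.73 [208.0, 166.0, 247.0, 205.0] 1014 [227.6 185.1] [0.632 0.248 0.   ]
jar scene 0.63 [324.0, 316.0, 369.0, 379.0] 2175 [345.9 348.4] [0.606 0.23  0.   ]
block top 0.63 [185.0, 258.0, 245.0, 316.0] 2174 [213.4 287.6] [0.468 0.269 0.   ]
block scene 0.91 [410.0, 276.0, 469.0, 329.0] 2422 [438.1 300.9] [0.455 0.263 0.   ]
0.9 [ 0.24393929 -0.62935371  0.22657231] [-1.79998688e+02  1.14893023e-03 -1.58813809e+02] -0.0188
```

```bash
python3 - <<'E'
import cv2
a=cv2.imread("pics/top.png")[110:360,170:470]
cv2.imwrite("pics/topc.png",cv2.resize(a,None,fx=2.4,fy=2.4,interpolation=cv2.INTER_CUBIC))
b=cv2.imread("pics/scene.png")[90:400,190:490]
cv2.imwrite("pics/scenec.png",cv2.resize(b,None,fx=1.9,fy=1.9,interpolation=cv2.INTER_CUBIC))
E
```

```text
(no output)
```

View pics/topc.png

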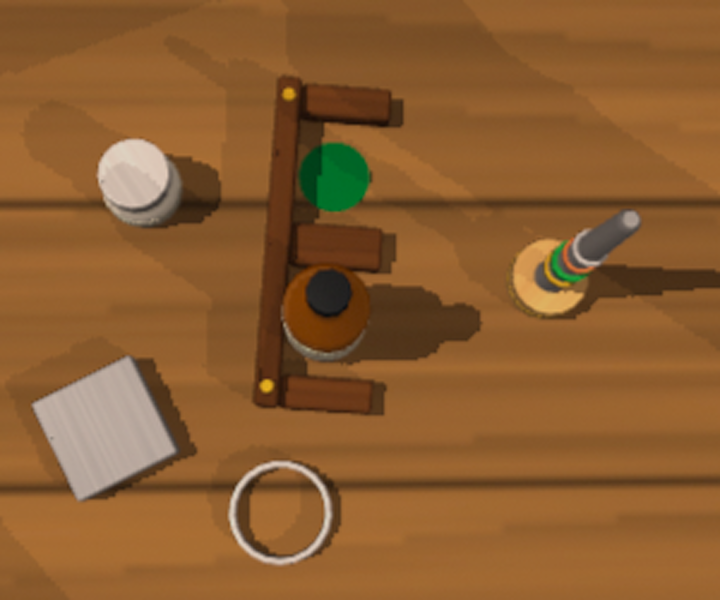

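View pics/scenec.png

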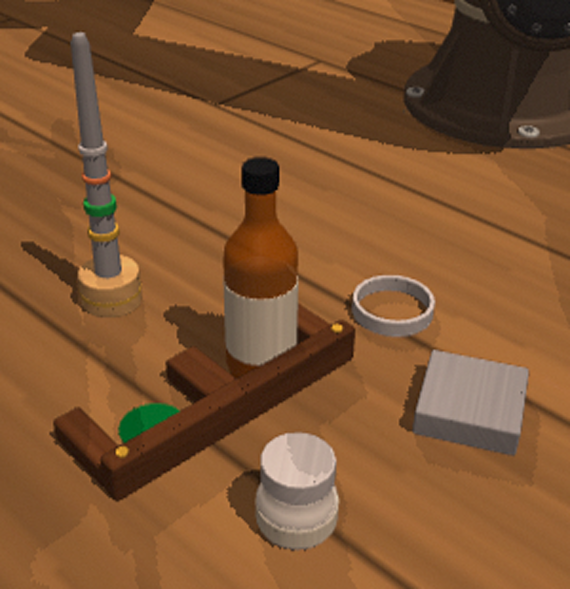

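The top view shows the foot at crop (550,275), the felt at (335,177), and the rail screws at (289,93) and (267,386), so the push goes roughly along world +y. The scene view agrees with this layout.

There is one concern. The gripper body starts only about 66 mm above the fingertips and is ±39 mm deep, while the stick is 226 mm tall. I'll check the gripper's real shape before moving.

```bash
python3 - <<'E'
from h import *
w=r.capture("wrist");T=np.array(r.get_calibration("wrist")["extrinsics"]);s=r.get_state()
from scipy.spatial.transform import Rotation as R
Rt=R.from_euler("xyz",s["eef_rot"],degrees=True).as_matrix()
print("cam in tool",np.round(Rt.T@(T[:3,3]-s["tcp_pos"]),3),np.round(Rt.T@T[:3,:3],2).tolist())
sc=cv2.imread("pics/scene.png")
cv2.imwrite("pics/ws.png",np.hstack([cv2.resize(w,(400,300)),cv2.resize(sc,(400,300))]))
a=cv2.imread("pics/top.png")
# felt
f=r.cut_out("felt","top")  # newest top
m=f[0]["mask"];ys,xs=np.nonzero(m);print("felt",px2w("top",xs.mean(),ys.mean(),.001))
m=(r.cut_out("stand","top")[0]["mask"])
hsv=cv2.cvtColor(a,cv2.COLOR_BGR2HSV)
# full-image mapping of screws (z=.032) and rail
A=px2w("top",170+289/2.4,110+93/2.4,.032);B=px2w("top",170+267/2.4,110+386/2.4,.032)
d=(A-B)[:2];print("screws",A,B,np.linalg.norm(d));
ex=np.array([-d[1],d[0]])/np.linalg.norm(d);print("rack x axis",ex,np.degrees(np.arctan2(ex[1],ex[0])))
print("foot",px2w("top",170+550/2.4,110+275/2.4,.03),"r",[px2w("top",170+u/2.4,110+v/2.4,.03)[:2].round(4).tolist() for u,v in((513,275),(587,275),(550,238),(550,312))])
for n in("bottle","bangle","jar","block"):pass
E
```

```text
cam in tool [ 0.07  -0.    -0.158] [[0.0, -0.97, -0.26], [1.0, 0.0, -0.0], [0.0, -0.26, 0.97]]
felt [0.63408682 0.11805809 0.001     ]
screws [0.68202993 0.147002   0.032     ] [0.49167303 0.1617486  0.032     ] 0.19092723641480866
rack x axis [0.07723675 0.99701278] 85.57024868869952
foot [ 0.56191724 -0.02095779  0.03      ] r [[0.562, 0.0031], [0.5618, -0.0451], [0.5862, -0.0217], [0.5379, -0.0203]]
```

View pics/ws.png

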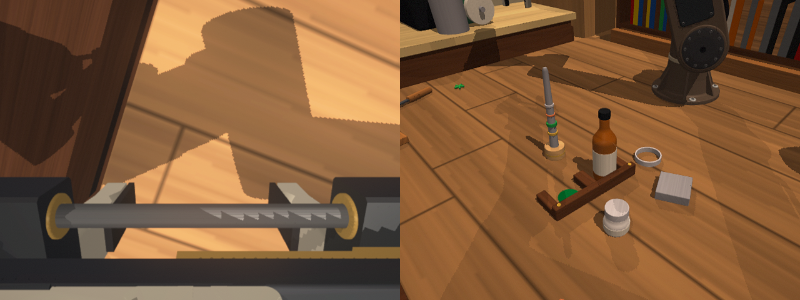

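The foot is at (0.562,-0.021), the felt at (0.634,0.118), and rack x points along (0.077,0.997). In the wrist view the fingers are in rows 180–250 with a spindle and the body right behind them.

With the tool vertical, the body would overhang the stick: the foot's radius plus half a finger is 34.5 mm, but the body is 39 mm deep. I'll move to open space near the stand, then see what the arm does at the edge of its reach, mainly whether the tool tilts.

servo_tool --targets '[{"dx": 3.5, "dy": 2.8}, {"dx": 7, "dy": 5.6}, {"dx": 10.5, "dy": 8.4}, {"dx": 14, "dy": 11.2}, {"dx": 17.5, "dy": 14}, {"dx": 21, "dy": 16.8}, {"dx": 24.5, "dy": 19.6}, {"dx": 28, "dy": 22.4}, {"dx": 31, "dy": 25}, {"dx": 33, "dy": 27}]'

```text
validation failed for argument at $.ta...
```

servo_tool --targets '[{"dx": 3.5, "dy": 2.8, "dz": 0, "spin": 0, "grip": 100}, {"dx": 7, "dy": 5.6, "dz": 0, "spin": 0, "grip": 100}, {"dx": 10.5, "dy": 8.4, "dz": 0, "spin": 0, "grip": 100}, {"dx": 14, "dy": 11.2, "dz": 0, "spin": 0, "grip": 100}, {"dx": 17.5, "dy": 14, "dz": 0, "spin": 0, "grip": 100}, {"dx": 21, "dy": 16.8, "dz": 0, "spin": 0, "grip": 100}, {"dx": 24.5, "dy": 19.6, "dz": 0, "spin": 0, "grip": 100}, {"dx": 28, "dy": 22.4, "dz": 0, "spin": 0, "grip": 100}, {"dx": 31, "dy": 25, "dz": 0, "spin": 0, "grip": 100}, {"dx": 33, "dy": 27, "dz": 0, "spin": 0, "grip": 100}]'

```text
time_s: 1.88
tcp_pos: [0.5682, -0.3646, 0.2267]
eef_rot: [-180.0, 0.0, -158.8]
contact_force: [0.8, -0.9, 0.2]
gripper_width: 0.0871
```

servo_tool --targets '[{"dx": 3.4, "dy": -2.1, "dz": 0, "spin": 0, "grip": 100}, {"dx": 6.8, "dy": -4.2, "dz": 0, "spin": 0, "grip": 100}, {"dx": 10.2, "dy": -6.4, "dz": 0, "spin": 0, "grip": 100}, {"dx": 13.6, "dy": -8.5, "dz": 0, "spin": 0, "grip": 100}, {"dx": 17, "dy": -10.6, "dz": 0, "spin": 0, "grip": 100}, {"dx": 20.4, "dy": -12.7, "dz": 0, "spin": 0, "grip": 100}, {"dx": 23, "dy": -14.5, "dz": 0, "spin": 0, "grip": 100}, {"dx": 26, "dy": -16, "dz": 0, "spin": 0, "grip": 100}, {"dx": 28, "dy": -17.5, "dz": 0, "spin": 0, "grip": 100}, {"dx": 28, "dy": -17.5, "dz": 0, "spin": 0, "grip": 100}]'

```text
time_s: 2.72
tcp_pos: [0.8336, -0.534, 0.2015]
eef_rot: [179.2, -1.0, -158.8]
contact_force: [0.8, 1.5, -9.4]
gripper_width: 0.0877
```

servo_tool --targets '[{"dx": 3.4, "dy": -2.1, "dz": 0, "spin": 0, "grip": 100}, {"dx": 6.8, "dy": -4.2, "dz": 0, "spin": 0, "grip": 100}, {"dx": 10.2, "dy": -6.4, "dz": 0, "spin": 0, "grip": 100}, {"dx": 13.6, "dy": -8.5, "dz": 0, "spin": 0, "grip": 100}, {"dx": 17, "dy": -10.6, "dz": 0, "spin": 0, "grip": 100}, {"dx": 20.4, "dy": -12.7, "dz": 0, "spin": 0, "grip": 100}, {"dx": 20.4, "dy": -12.7, "dz": 0, "spin": 0, "grip": 100}, {"dx": 20.4, "dy": -12.7, "dz": 0, "spin": 0, "grip": 100}, {"dx": 20.4, "dy": -12.7, "dz": 0, "spin": 0, "grip": 100}, {"dx": 20.4, "dy": -12.7, "dz": 0, "spin": 0, "grip": 100}]'

```text
time_s: 3.55
tcp_pos: [0.8714, -0.5547, 0.1634]
eef_rot: [-177.4, 1.5, -158.8]
contact_force: [-0.5, 0.3, -0.1]
gripper_width: 0.0875
```

servo_tool --targets '[{"dx": -3.4, "dy": 2.1, "dz": 0, "spin": 0, "grip": 100}, {"dx": -6.8, "dy": 4.2, "dz": 0, "spin": 0, "grip": 100}, {"dx": -10.2, "dy": 6.4, "dz": 0, "spin": 0, "grip": 100}, {"dx": -13.6, "dy": 8.5, "dz": 0, "spin": 0, "grip": 100}, {"dx": -17, "dy": 10.6, "dz": 0, "spin": 0, "grip": 100}, {"dx": -20.4, "dy": 12.7, "dz": 0, "spin": 0, "grip": 100}, {"dx": -23.8, "dy": 14.8, "dz": 0, "spin": 0, "grip": 100}, {"dx": -27.2, "dy": 17, "dz": 0, "spin": 0, "grip": 100}, {"dx": -30.6, "dy": 19.1, "dz": 0, "spin": 0, "grip": 100}, {"dx": -34, "dy": 21.2, "dz": 0, "spin": 0, "grip": 100}]'

```text
time_s: 4.38
tcp_pos: [0.5529, -0.3562, 0.1644]
eef_rot: [-177.4, 1.6, -158.8]
contact_force: [1.0, -0.1, 1.5]
gripper_width: 0.0872
```

The tilt persists, since the commanded pose follows the reached one. At full stretch the tool leans with its tips outward, body back, which is the lean a low push needs. So I'll line up tool −x (the side away from the camera) with the outward direction and build up the tilt there in free air.

servo_tool --targets '[{"dx": 3.4, "dy": -2.2, "dz": 0, "spin": -0.12, "grip": 100}, {"dx": 6.8, "dy": -4.4, "dz": 0.5, "spin": -0.24, "grip": 100}, {"dx": 10.2, "dy": -6.6, "dz": 1, "spin": -0.36, "grip": 100}, {"dx": 13.6, "dy": -8.7, "dz": 2, "spin": -0.48, "grip": 100}, {"dx": 17, "dy": -10.9, "dz": 3, "spin": -0.6, "grip": 100}, {"dx": 20.4, "dy": -13.1, "dz": 4, "spin": -0.72, "grip": 100}, {"dx": 23.8, "dy": -15.3, "dz": 5, "spin": -0.84, "grip": 100}, {"dx": 27.2, "dy": -17.5, "dz": 6, "spin": -0.96, "grip": 100}, {"dx": 30.6, "dy": -19.7, "dz": 6, "spin": -1.06, "grip": 100}, {"dx": 34, "dy": -21.9, "dz": 6, "spin": -1.06, "grip": 100}]'

```text
time_s: 5.22
tcp_pos: [0.8495, -0.549, 0.2152]
eef_rot: [-177.3, 2.7, 140.3]
contact_force: [55.6, -67.3, 72.5]
gripper_width: 0.0878
```

servo_tool --targets '[{"dx": 3.4, "dy": -2.2, "dz": 0, "spin": 0, "grip": 100}, {"dx": 6.8, "dy": -4.4, "dz": 0, "spin": 0, "grip": 100}, {"dx": 10.2, "dy": -6.6, "dz": 0, "spin": 0, "grip": 100}, {"dx": 13.6, "dy": -8.7, "dz": 0, "spin": 0, "grip": 100}, {"dx": 17, "dy": -10.9, "dz": 0, "spin": 0, "grip": 100}, {"dx": 20.4, "dy": -13.1, "dz": 0, "spin": 0, "grip": 100}, {"dx": 23.8, "dy": -15.3, "dz": 0, "spin": 0, "grip": 100}, {"dx": 27.2, "dy": -17.5, "dz": 0, "spin": 0, "grip": 100}, {"dx": 30.6, "dy": -19.7, "dz": 0, "spin": 0, "grip": 100}, {"dx": 34, "dy": -21.9, "dz": 0, "spin": 0, "grip": 100}]'

```text
time_s: 6.05
tcp_pos: [0.8838, -0.5729, 0.1475]
eef_rot: [-177.5, 5.2, 140.6]
contact_force: [-0.3, -0.0, 0.0]
gripper_width: 0.0876
```

servo_tool --targets '[{"dx": 3.3, "dy": -2.1, "dz": 0.5, "spin": 0, "grip": 100}, {"dx": 6.6, "dy": -4.2, "dz": 1, "spin": 0, "grip": 100}, {"dx": 10, "dy": -6.4, "dz": 1.5, "spin": 0, "grip": 100}, {"dx": 13.3, "dy": -8.5, "dz": 2, "spin": 0, "grip": 100}, {"dx": 16.6, "dy": -10.7, "dz": 2.5, "spin": 0, "grip": 100}, {"dx": 20, "dy": -12.8, "dz": 3, "spin": 0, "grip": 100}, {"dx": 23.3, "dy": -15, "dz": 3.5, "spin": 0, "grip": 100}, {"dx": 26.6, "dy": -17.2, "dz": 4, "spin": 0, "grip": 100}, {"dx": 30, "dy": -19.4, "dz": 4.5, "spin": 0, "grip": 100}, {"dx": 33, "dy": -21.4, "dz": 5, "spin": 0, "grip": 100}]'

```text
time_s: 6.88
tcp_pos: [0.9039, -0.5895, 0.1159]
eef_rot: [-177.6, 7.6, 140.8]
contact_force: [-0.5, 0.5, -0.4]
gripper_width: 0.0873
```

servo_tool --targets '[{"dx": 33, "dy": -21.4, "dz": 20, "spin": 0, "grip": 100}, {"dx": 33, "dy": -21.4, "dz": 20, "spin": 0, "grip": 100}, {"dx": 33, "dy": -21.4, "dz": 20, "spin": 0, "grip": 100}, {"dx": 33, "dy": -21.4, "dz": 20, "spin": 0, "grip": 100}, {"dx": 33, "dy": -21.4, "dz": 20, "spin": 0, "grip": 100}, {"dx": 33, "dy": -21.4, "dz": 20, "spin": 0, "grip": 100}, {"dx": 33, "dy": -21.4, "dz": 20, "spin": 0, "grip": 100}, {"dx": 33, "dy": -21.4, "dz": 20, "spin": 0, "grip": 100}, {"dx": 33, "dy": -21.4, "dz": 20, "spin": 0, "grip": 100}, {"dx": 33, "dy": -21.4, "dz": 20, "spin": 0, "grip": 100}]'

```text
time_s: 7.72
tcp_pos: [0.9039, -0.5937, 0.1642]
eef_rot: [-177.6, 10.0, 140.9]
contact_force: [-0.7, -0.0, 0.0]
gripper_width: 0.0873
```

servo_tool --targets '[{"dx": 50, "dy": -33, "dz": 15, "spin": 0, "grip": 100}, {"dx": 50, "dy": -33, "dz": 15, "spin": 0, "grip": 100}, {"dx": 50, "dy": -33, "dz": 15, "spin": 0, "grip": 100}, {"dx": 50, "dy": -33, "dz": 15, "spin": 0, "grip": 100}, {"dx": 50, "dy": -33, "dz": 15, "spin": 0, "grip": 100}, {"dx": 50, "dy": -33, "dz": 15, "spin": 0, "grip": 100}, {"dx": 50, "dy": -33, "dz": 15, "spin": 0, "grip": 100}, {"dx": 50, "dy": -33, "dz": 15, "spin": 0, "grip": 100}, {"dx": 50, "dy": -33, "dz": 15, "spin": 0, "grip": 100}, {"dx": 50, "dy": -33, "dz": 15, "spin": 0, "grip": 100}]'

```text
time_s: 8.55
tcp_pos: [0.9197, -0.6101, 0.1496]
eef_rot: [-177.6, 12.5, 141.0]
contact_force: [-1.4, -0.9, -0.8]
gripper_width: 0.0875
```

servo_tool --targets '[{"dx": 50, "dy": -33, "dz": 15, "spin": 0, "grip": 100}, {"dx": 50, "dy": -33, "dz": 15, "spin": 0, "grip": 100}, {"dx": 50, "dy": -33, "dz": 15, "spin": 0, "grip": 100}, {"dx": 50, "dy": -33, "dz": 15, "spin": 0, "grip": 100}, {"dx": 50, "dy": -33, "dz": 15, "spin": 0, "grip": 100}, {"dx": 50, "dy": -33, "dz": 15, "spin": 0, "grip": 100}, {"dx": 50, "dy": -33, "dz": 15, "spin": 0, "grip": 100}, {"dx": 50, "dy": -33, "dz": 15, "spin": 0, "grip": 100}, {"dx": 50, "dy": -33, "dz": 15, "spin": 0, "grip": 100}, {"dx": 50, "dy": -33, "dz": 15, "spin": 0, "grip": 100}]'

```text
time_s: 9.38
tcp_pos: [0.9347, -0.6246, 0.1396]
eef_rot: [-177.6, 15.0, 141.1]
contact_force: [-0.4, 0.6, 0.3]
gripper_width: 0.0876
```

servo_tool --targets '[{"dx": 50, "dy": -33, "dz": 15, "spin": 0, "grip": 100}, {"dx": 50, "dy": -33, "dz": 15, "spin": 0, "grip": 100}, {"dx": 50, "dy": -33, "dz": 15, "spin": 0, "grip": 100}, {"dx": 50, "dy": -33, "dz": 15, "spin": 0, "grip": 100}, {"dx": 50, "dy": -33, "dz": 15, "spin": 0, "grip": 100}, {"dx": 50, "dy": -33, "dz": 15, "spin": 0, "grip": 100}, {"dx": 50, "dy": -33, "dz": 15, "spin": 0, "grip": 100}, {"dx": 50, "dy": -33, "dz": 15, "spin": 0, "grip": 100}, {"dx": 50, "dy": -33, "dz": 15, "spin": 0, "grip": 100}, {"dx": 50, "dy": -33, "dz": 15, "spin": 0, "grip": 100}]'

```text
time_s: 10.22
tcp_pos: [0.9493, -0.6377, 0.1334]
eef_rot: [-177.6, 17.5, 141.2]
contact_force: [0.4, -0.8, -0.1]
gripper_width: 0.0877
```

servo_tool --targets '[{"dx": 50, "dy": -33, "dz": 20, "spin": 0, "grip": 100}, {"dx": 50, "dy": -33, "dz": 20, "spin": 0, "grip": 100}, {"dx": 50, "dy": -33, "dz": 20, "spin": 0, "grip": 100}, {"dx": 50, "dy": -33, "dz": 20, "spin": 0, "grip": 100}, {"dx": 50, "dy": -33, "dz": 20, "spin": 0, "grip": 100}, {"dx": 50, "dy": -33, "dz": 20, "spin": 0, "grip": 100}, {"dx": 50, "dy": -33, "dz": 20, "spin": 0, "grip": 100}, {"dx": 50, "dy": -33, "dz": 20, "spin": 0, "grip": 100}, {"dx": 50, "dy": -33, "dz": 20, "spin": 0, "grip": 100}, {"dx": 50, "dy": -33, "dz": 20, "spin": 0, "grip": 100}]'

```text
time_s: 11.05
tcp_pos: [0.9588, -0.6465, 0.1495]
eef_rot: [-177.6, 20.0, 141.3]
contact_force: [-0.3, -0.4, 0.1]
gripper_width: 0.0877
```

servo_tool --targets '[{"dx": 50, "dy": -33, "dz": 20, "spin": 0, "grip": 100}, {"dx": 50, "dy": -33, "dz": 20, "spin": 0, "grip": 100}, {"dx": 50, "dy": -33, "dz": 20, "spin": 0, "grip": 100}, {"dx": 50, "dy": -33, "dz": 20, "spin": 0, "grip": 100}, {"dx": 50, "dy": -33, "dz": 20, "spin": 0, "grip": 100}, {"dx": 50, "dy": -33, "dz": 20, "spin": 0, "grip": 100}, {"dx": 50, "dy": -33, "dz": 20, "spin": 0, "grip": 100}, {"dx": 50, "dy": -33, "dz": 20, "spin": 0, "grip": 100}, {"dx": 50, "dy": -33, "dz": 20, "spin": 0, "grip": 100}, {"dx": 50, "dy": -33, "dz": 20, "spin": 0, "grip": 100}]'

```text
time_s: 11.88
tcp_pos: [0.9689, -0.6552, 0.1633]
eef_rot: [-177.5, 22.4, 141.4]
contact_force: [0.0, 1.4, 0.6]
gripper_width: 0.0876
```

servo_tool --targets '[{"dx": 50, "dy": -33, "dz": 20, "spin": 0, "grip": 100}, {"dx": 50, "dy": -33, "dz": 20, "spin": 0, "grip": 100}, {"dx": 50, "dy": -33, "dz": 20, "spin": 0, "grip": 100}, {"dx": 50, "dy": -33, "dz": 20, "spin": 0, "grip": 100}, {"dx": 50, "dy": -33, "dz": 20, "spin": 0, "grip": 100}, {"dx": 50, "dy": -33, "dz": 20, "spin": 0, "grip": 100}, {"dx": 50, "dy": -33, "dz": 20, "spin": 0, "grip": 100}, {"dx": 50, "dy": -33, "dz": 20, "spin": 0, "grip": 100}, {"dx": 50, "dy": -33, "dz": 20, "spin": 0, "grip": 100}, {"dx": 50, "dy": -33, "dz": 20, "spin": 0, "grip": 100}]'

```text
time_s: 12.72
tcp_pos: [0.9797, -0.6637, 0.1755]
eef_rot: [-177.5, 24.9, 141.5]
contact_force: [0.8, -0.3, 0.5]
gripper_width: 0.0876
```

servo_tool --targets '[{"dx": 50, "dy": -33, "dz": 20, "spin": 0, "grip": 100}, {"dx": 50, "dy": -33, "dz": 20, "spin": 0, "grip": 100}, {"dx": 50, "dy": -33, "dz": 20, "spin": 0, "grip": 100}, {"dx": 50, "dy": -33, "dz": 20, "spin": 0, "grip": 100}, {"dx": 50, "dy": -33, "dz": 20, "spin": 0, "grip": 100}, {"dx": 50, "dy": -33, "dz": 20, "spin": 0, "grip": 100}, {"dx": 50, "dy": -33, "dz": 20, "spin": 0, "grip": 100}, {"dx": 50, "dy": -33, "dz": 20, "spin": 0, "grip": 100}, {"dx": 50, "dy": -33, "dz": 20, "spin": 0, "grip": 100}, {"dx": 50, "dy": -33, "dz": 20, "spin": 0, "grip": 100}]'

```text
time_s: 13.55
tcp_pos: [0.9906, -0.672, 0.1866]
eef_rot: [-177.4, 27.4, 141.6]
contact_force: [-0.3, 0.0, 0.2]
gripper_width: 0.0879
```

The tilt is now 27.4°, enough to keep the body clear of the stick. I'll come back inward while spinning to face about azimuth 55°, with a narrow two-finger cradle.

servo_tool --targets '[{"dx": -1.5, "dy": 1.5, "dz": 0, "spin": 0.05, "grip": 27}, {"dx": -4, "dy": 4, "dz": 0, "spin": 0.15, "grip": 27}, {"dx": -6.8, "dy": 6.8, "dz": 0, "spin": 0.26, "grip": 27}, {"dx": -9.6, "dy": 9.6, "dz": 0, "spin": 0.37, "grip": 27}, {"dx": -12.4, "dy": 12.4, "dz": 0, "spin": 0.48, "grip": 27}, {"dx": -15.2, "dy": 15.2, "dz": 0, "spin": 0.59, "grip": 27}, {"dx": -18, "dy": 18, "dz": 0, "spin": 0.7, "grip": 27}, {"dx": -20.5, "dy": 20.5, "dz": 0, "spin": 0.8, "grip": 27}, {"dx": -22.5, "dy": 22.5, "dz": 0, "spin": 0.88, "grip": 27}, {"dx": -23.5, "dy": 23.5, "dz": 0, "spin": 0.92, "grip": 27}]'

```text
time_s: 14.38
tcp_pos: [0.7535, -0.4354, 0.1891]
eef_rot: [-177.4, 27.5, -165.4]
contact_force: [1.2, -0.7, 0.5]
gripper_width: 0.0274
```

servo_tool --targets '[{"dx": -1.5, "dy": 1.5, "dz": 0, "spin": 0.05, "grip": 27}, {"dx": -4, "dy": 4, "dz": 0, "spin": 0.13, "grip": 27}, {"dx": -6.8, "dy": 6.8, "dz": 0, "spin": 0.22, "grip": 27}, {"dx": -9.6, "dy": 9.6, "dz": 0, "spin": 0.31, "grip": 27}, {"dx": -12.4, "dy": 12.4, "dz": 0, "spin": 0.4, "grip": 27}, {"dx": -15.2, "dy": 15.2, "dz": -1, "spin": 0.5, "grip": 27}, {"dx": -18, "dy": 18, "dz": -2, "spin": 0.58, "grip": 27}, {"dx": -20.5, "dy": 20.5, "dz": -3, "spin": 0.65, "grip": 27}, {"dx": -22.5, "dy": 22.5, "dz": -4, "spin": 0.69, "grip": 27}, {"dx": -23.5, "dy": 23.5, "dz": -4.5, "spin": 0.71, "grip": 27}]'

```text
time_s: 15.22
tcp_pos: [0.5182, -0.2, 0.1411]
eef_rot: [-177.5, 27.4, -124.8]
contact_force: [-0.2, 0.7, -0.6]
gripper_width: 0.0238
```

servo_tool --targets '[{"dx": 0, "dy": 1, "dz": -1, "spin": 0, "grip": 27}, {"dx": 0, "dy": 2.5, "dz": -3, "spin": 0, "grip": 27}, {"dx": 0, "dy": 4, "dz": -5, "spin": 0, "grip": 27}, {"dx": 0, "dy": 6, "dz": -7, "spin": 0, "grip": 27}, {"dx": 0, "dy": 7.5, "dz": -9, "spin": 0, "grip": 27}, {"dx": -0.3, "dy": 8.5, "dz": -10.5, "spin": 0, "grip": 27}, {"dx": -0.5, "dy": 9.5, "dz": -11.5, "spin": 0, "grip": 27}, {"dx": -0.5, "dy": 10, "dz": -12.3, "spin": 0, "grip": 27}, {"dx": -0.5, "dy": 10, "dz": -12.8, "spin": 0, "grip": 27}, {"dx": -0.5, "dy": 10, "dz": -13, "spin": 0, "grip": 27}]'

```text
time_s: 16.05
tcp_pos: [0.516, -0.1022, 0.0112]
eef_rot: [-177.4, 27.4, -124.9]
contact_force: [0.5, -0.4, 0.4]
gripper_width: 0.0238
```

```bash
python3 - <<'E'
from h import *
a=r.capture("top");b=r.capture("scene");s=r.get_state()
print(s["tcp_pos"],s["joints"],w2px("top",s["tcp_pos"]),w2px("scene",s["tcp_pos"]))
cv2.imwrite("pics/v4.png",np.hstack([cv2.resize(a[90:390,200:500],(400,400),interpolation=2),cv2.resize(b[60:360,130:430],(400,400),interpolation=2)]))
E
```

```text
[ 0.51615038 -0.10263583  0.01166657] [-12.13492828  19.94109711 -25.24332907 -40.83335176 -38.32294187
   7.7143996 ] [448.88531798 254.5804972 ] [238.8029964  211.44984634]
```

View pics/v4.png

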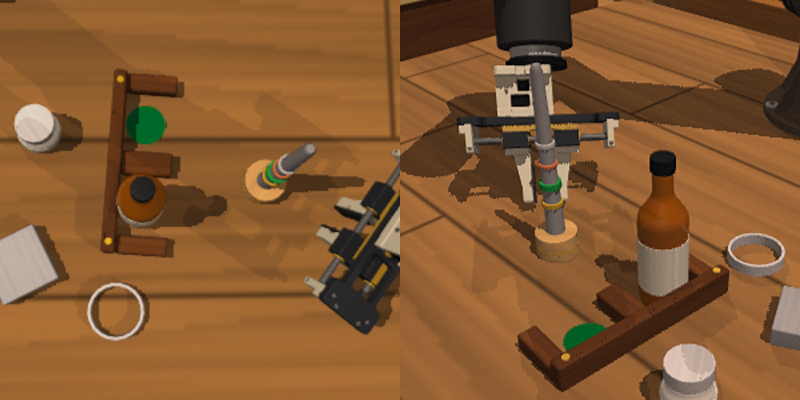

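The view matches the plan. The gripper leans back behind the stand, with the tips at about (449,255) in the top image, facing the foot, and the stick well clear. Next I approach to contact and push toward the bay axis.

servo_tool --targets '[{"dx": 0.3, "dy": 0.6, "dz": 0, "spin": 0, "grip": 27}, {"dx": 0.7, "dy": 1.4, "dz": 0, "spin": 0, "grip": 27}, {"dx": 1.1, "dy": 2.3, "dz": 0, "spin": 0, "grip": 27}, {"dx": 1.5, "dy": 3.2, "dz": 0, "spin": 0, "grip": 27}, {"dx": 1.9, "dy": 3.9, "dz": 0, "spin": 0, "grip": 27}, {"dx": 2.2, "dy": 4.4, "dz": 0, "spin": 0, "grip": 27}, {"dx": 2.4, "dy": 4.8, "dz": 0, "spin": 0, "grip": 27}, {"dx": 2.6, "dy": 5.1, "dz": 0, "spin": 0, "grip": 27}, {"dx": 2.8, "dy": 5.4, "dz": 0, "spin": 0, "grip": 27}, {"dx": 3.0, "dy": 5.6, "dz": 0, "spin": 0, "grip": 27}]'

```text
time_s: 16.98
tcp_pos: [0.5457, -0.0458, 0.0114]
eef_rot: [-177.4, 27.3, -125.0]
contact_force: [-2.2, -2.0, 0.8]
gripper_width: 0.0234
```

servo_tool --targets '[{"dx": 0.2, "dy": 0.25, "dz": 0, "spin": 0, "grip": 27}, {"dx": 0.45, "dy": 0.5, "dz": 0, "spin": 0, "grip": 27}, {"dx": 0.7, "dy": 0.8, "dz": 0, "spin": 0, "grip": 27}, {"dx": 0.95, "dy": 1.1, "dz": 0, "spin": 0, "grip": 27}, {"dx": 1.2, "dy": 1.4, "dz": 0, "spin": 0, "grip": 27}, {"dx": 1.45, "dy": 1.7, "dz": 0, "spin": 0, "grip": 27}, {"dx": 1.7, "dy": 2.0, "dz": 0, "spin": 0, "grip": 27}, {"dx": 1.9, "dy": 2.25, "dz": 0, "spin": 0, "grip": 27}, {"dx": 2.1, "dy": 2.45, "dz": 0, "spin": 0, "grip": 27}, {"dx": 2.2, "dy": 2.6, "dz": 0, "spin": 0, "grip": 27}]'

```text
time_s: 17.82
tcp_pos: [0.568, -0.0197, 0.0115]
eef_rot: [-177.4, 27.4, -124.9]
contact_force: [-2.5, -1.8, -0.7]
gripper_width: 0.0234
```

```bash
python3 - <<'E'
from h import *
a=r.capture("top");b=r.capture("scene");s=r.get_state()
print(s["tcp_pos"],s["contact_force"])
cv2.imwrite("pics/v5.png",np.hstack([cv2.resize(a[140:290,270:420],(400,400),interpolation=2),cv2.resize(b[60:360,130:430],(400,400),interpolation=2)]))
E
```

```text
[ 0.56793629 -0.01967784  0.01151765] [-0.92029991 -1.52064772 -0.75274173]
```

View pics/v5.png

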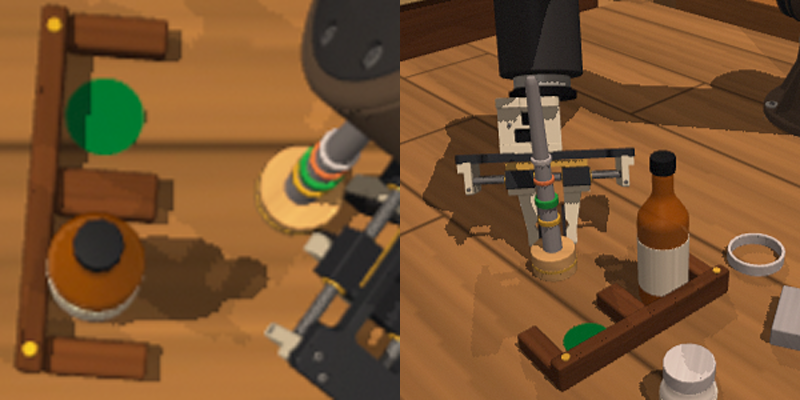

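servo_tool --targets '[{"dx": 0.2, "dy": 0.25, "dz": 0, "spin": 0, "grip": 27}, {"dx": 0.45, "dy": 0.5, "dz": 0, "spin": 0, "grip": 27}, {"dx": 0.7, "dy": 0.8, "dz": 0, "spin": 0, "grip": 27}, {"dx": 0.95, "dy": 1.1, "dz": 0, "spin": 0, "grip": 27}, {"dx": 1.2, "dy": 1.4, "dz": 0, "spin": 0, "grip": 27}, {"dx": 1.45, "dy": 1.7, "dz": 0, "spin": 0, "grip": 27}, {"dx": 1.7, "dy": 2.0, "dz": 0, "spin": 0, "grip": 27}, {"dx": 1.95, "dy": 2.25, "dz": 0, "spin": 0, "grip": 27}, {"dx": 2.15, "dy": 2.45, "dz": 0, "spin": 0, "grip": 27}, {"dx": 2.3, "dy": 2.6, "dz": 0, "spin": 0, "grip": 27}]'

```text
time_s: 18.75
tcp_pos: [0.5909, 0.0063, 0.0114]
eef_rot: [-177.4, 27.4, -124.9]
contact_force: [-2.0, -2.4, -0.7]
gripper_width: 0.0239
```

servo_tool --targets '[{"dx": 0.2, "dy": 0.2, "dz": 0, "spin": 0, "grip": 27}, {"dx": 0.45, "dy": 0.5, "dz": 0, "spin": 0, "grip": 27}, {"dx": 0.7, "dy": 0.75, "dz": 0, "spin": 0, "grip": 27}, {"dx": 0.95, "dy": 1.0, "dz": 0, "spin": 0, "grip": 27}, {"dx": 1.2, "dy": 1.3, "dz": 0, "spin": 0, "grip": 27}, {"dx": 1.45, "dy": 1.6, "dz": 0, "spin": 0, "grip": 27}, {"dx": 1.7, "dy": 1.8, "dz": 0, "spin": 0, "grip": 27}, {"dx": 1.9, "dy": 2.0, "dz": 0, "spin": 0, "grip": 27}, {"dx": 2.0, "dy": 2.1, "dz": 0, "spin": 0, "grip": 27}, {"dx": 2.1, "dy": 2.2, "dz": 0, "spin": 0, "grip": 27}]'

```text
time_s: 19.58
tcp_pos: [0.6118, 0.0281, 0.0115]
eef_rot: [-177.4, 27.4, -125.0]
contact_force: [-1.7, -1.8, 0.1]
gripper_width: 0.0241
```

```bash
python3 - <<'E'
from h import *
a=r.capture("top");s=r.get_state()
print(s["tcp_pos"],s["eef_rot"],s["contact_force"])
cv2.imwrite("pics/v6.png",cv2.resize(a[140:260,270:420],(750,600),interpolation=2))
E
```

```text
[0.61190146 0.02821503 0.01148706] [-177.41836673   27.3626634  -124.9578334 ] [-1.43298261 -0.59005636  0.44237046]
```

View pics/v6.png

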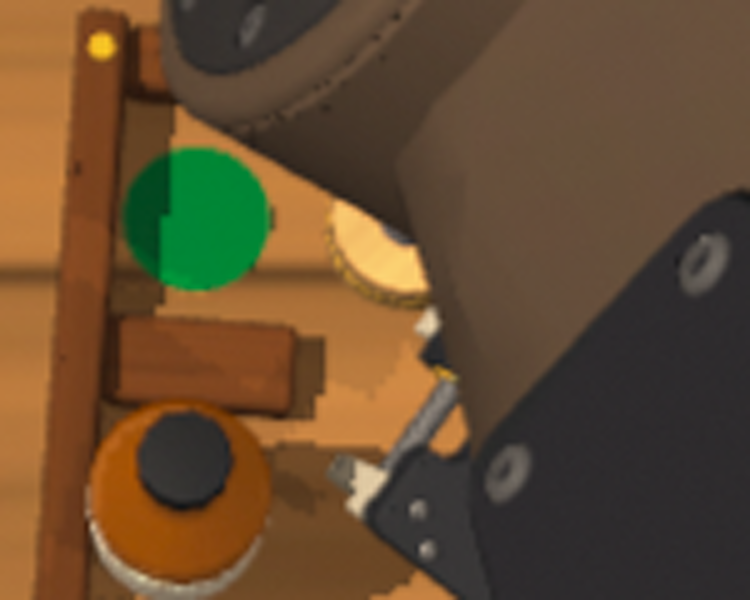

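The foot's left edge is at crop (332,230), which puts its centre at about (0.629,0.053). That is on the bay axis just outside the mouth, and it is upright. I'll back off, spin to face the bay slightly turned so the body clears the bottle, and narrow the cradle.

servo_tool --targets '[{"dx": -0.6, "dy": -0.9, "dz": 0, "spin": 0, "grip": 27}, {"dx": -1.5, "dy": -2.2, "dz": 0, "spin": 0, "grip": 27}, {"dx": -2.2, "dy": -3.4, "dz": 0, "spin": 0, "grip": 16}, {"dx": -2.2, "dy": -4.3, "dz": 0, "spin": 0.1, "grip": 16}, {"dx": -1.4, "dy": -4.6, "dz": 0, "spin": 0.22, "grip": 16}, {"dx": -0.6, "dy": -4.6, "dz": 0, "spin": 0.34, "grip": 16}, {"dx": 0.3, "dy": -4.5, "dz": 0, "spin": 0.46, "grip": 16}, {"dx": 1.1, "dy": -4.4, "dz": 0, "spin": 0.56, "grip": 16}, {"dx": 1.7, "dy": -4.3, "dz": 0, "spin": 0.63, "grip": 16}, {"dx": 1.9, "dy": -4.3, "dz": 0, "spin": 0.66, "grip": 16}]'

```text
time_s: 20.47
tcp_pos: [0.6322, -0.0157, 0.0113]
eef_rot: [-177.3, 27.4, -86.9]
contact_force: [-0.9, 0.2, 0.3]
gripper_width: 0.0146
```

```bash
python3 - <<'E'
from h import *
print("foot est",px2w("top",352.4,182.6,.03),"bottle cap",px2w("top",307,232,.17),"felt was .634 .118")
a=r.capture("top");b=r.capture("scene");s=r.get_state()
print(s["tcp_pos"],s["eef_rot"],s["contact_force"],s["gripper_width"])
cv2.imwrite("pics/v7.png",np.hstack([cv2.resize(a[140:260,270:390],(400,400),interpolation=2),cv2.resize(b[120:330,180:390],(400,400),interpolation=2)]))
E
```

```text
foot est [0.628441   0.05063445 0.03      ] bottle cap [0.53334391 0.12504511 0.17      ] felt was .634 .118
[ 0.63109668 -0.01527645  0.01108064] [-177.41127972   27.3724099   -87.18316108] [-0.60541286 -0.6071309  -1.10039832] 0.014279225284294206
```

View pics/v7.png

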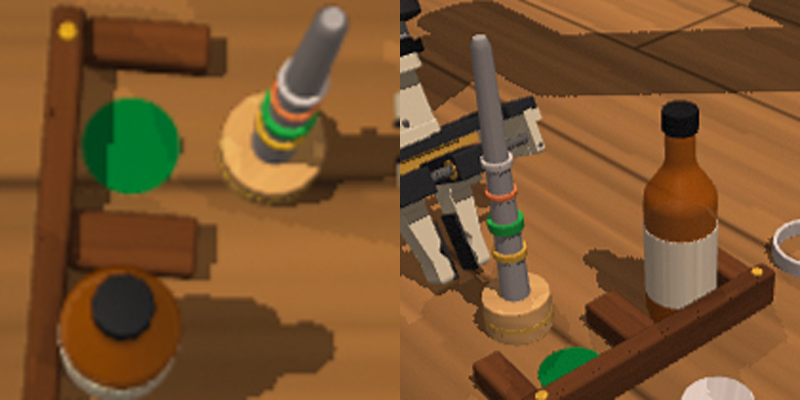

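The foot is centred at crop (273,142), about (0.6285,0.051), lined up with the felt. The bottle is seated at (0.533,0.125). Now the push along the bay.

servo_tool --targets '[{"dx": 0, "dy": 0.4, "dz": 0, "spin": 0, "grip": 16}, {"dx": 0, "dy": 1.0, "dz": 0, "spin": 0, "grip": 16}, {"dx": 0, "dy": 1.6, "dz": 0, "spin": 0, "grip": 16}, {"dx": 0, "dy": 2.2, "dz": 0, "spin": 0, "grip": 16}, {"dx": 0, "dy": 2.7, "dz": 0, "spin": 0, "grip": 16}, {"dx": 0, "dy": 3.0, "dz": 0, "spin": 0, "grip": 16}, {"dx": 0, "dy": 3.3, "dz": 0, "spin": 0, "grip": 16}, {"dx": 0, "dy": 3.6, "dz": 0, "spin": 0, "grip": 16}, {"dx": 0, "dy": 3.9, "dz": 0, "spin": 0, "grip": 16}, {"dx": 0, "dy": 4.2, "dz": 0, "spin": 0, "grip": 16}]'

```text
time_s: 21.4
tcp_pos: [0.6309, 0.0266, 0.0115]
eef_rot: [-177.4, 27.3, -87.1]
contact_force: [-0.3, -3.5, 1.0]
gripper_width: 0.0142
```

servo_tool --targets '[{"dx": 0, "dy": 0.3, "dz": 0, "spin": 0, "grip": 16}, {"dx": 0.05, "dy": 0.6, "dz": 0, "spin": 0, "grip": 16}, {"dx": 0.1, "dy": 0.9, "dz": 0, "spin": 0, "grip": 16}, {"dx": 0.1, "dy": 1.2, "dz": 0, "spin": 0, "grip": 16}, {"dx": 0.15, "dy": 1.5, "dz": 0, "spin": 0, "grip": 16}, {"dx": 0.15, "dy": 1.8, "dz": 0, "spin": 0, "grip": 16}, {"dx": 0.2, "dy": 2.1, "dz": 0, "spin": 0, "grip": 16}, {"dx": 0.2, "dy": 2.4, "dz": 0, "spin": 0, "grip": 16}, {"dx": 0.2, "dy": 2.7, "dz": 0, "spin": 0, "grip": 16}, {"dx": 0.2, "dy": 3.0, "dz": 0, "spin": 0, "grip": 16}]'

```text
time_s: 22.23
tcp_pos: [0.6327, 0.0573, 0.0115]
eef_rot: [-177.4, 27.4, -87.1]
contact_force: [0.9, -2.9, 1.2]
gripper_width: 0.0144
```

servo_tool --targets '[{"dx": 0, "dy": 0.25, "dz": 0, "spin": 0, "grip": 16}, {"dx": 0.05, "dy": 0.5, "dz": 0, "spin": 0, "grip": 16}, {"dx": 0.05, "dy": 0.75, "dz": 0, "spin": 0, "grip": 16}, {"dx": 0.1, "dy": 1.0, "dz": 0, "spin": 0, "grip": 16}, {"dx": 0.1, "dy": 1.2, "dz": 0, "spin": 0, "grip": 16}, {"dx": 0.15, "dy": 1.4, "dz": 0, "spin": 0, "grip": 16}, {"dx": 0.15, "dy": 1.6, "dz": 0, "spin": 0, "grip": 16}, {"dx": 0.15, "dy": 1.8, "dz": 0, "spin": 0, "grip": 16}, {"dx": 0.15, "dy": 2.0, "dz": 0, "spin": 0, "grip": 16}, {"dx": 0.15, "dy": 2.1, "dz": 0, "spin": 0, "grip": 16}]'

```text
time_s: 23.07
tcp_pos: [0.6342, 0.0783, 0.0115]
eef_rot: [-177.4, 27.4, -87.1]
contact_force: [-0.3, -3.7, 0.6]
gripper_width: 0.014
```

servo_tool --targets '[{"dx": 0, "dy": 0.05, "dz": 0, "spin": 0, "grip": 16}, {"dx": 0, "dy": 0.1, "dz": 0, "spin": 0, "grip": 16}, {"dx": 0, "dy": 0.15, "dz": 0, "spin": 0, "grip": 16}, {"dx": 0, "dy": 0.2, "dz": 0, "spin": 0, "grip": 16}, {"dx": 0, "dy": 0.25, "dz": 0, "spin": 0, "grip": 16}, {"dx": 0, "dy": 0.3, "dz": 0, "spin": 0, "grip": 16}, {"dx": 0, "dy": 0.35, "dz": 0, "spin": 0, "grip": 16}, {"dx": 0, "dy": 0.4, "dz": 0, "spin": 0, "grip": 16}, {"dx": 0, "dy": 0.45, "dz": 0, "spin": 0, "grip": 16}, {"dx": 0, "dy": 0.5, "dz": 0, "spin": 0, "grip": 16}]'

```text
time_s: 23.9
tcp_pos: [0.6342, 0.083, 0.0115]
eef_rot: [-177.4, 27.4, -87.1]
contact_force: [-0.3, -3.2, 1.1]
gripper_width: 0.0139
```

servo_tool --targets '[{"dx": 0, "dy": 0.02, "dz": 0, "spin": 0, "grip": 16}, {"dx": 0, "dy": 0.04, "dz": 0, "spin": 0, "grip": 16}, {"dx": 0, "dy": 0.06, "dz": 0, "spin": 0, "grip": 16}, {"dx": 0, "dy": 0.08, "dz": 0, "spin": 0, "grip": 16}, {"dx": 0, "dy": 0.1, "dz": 0, "spin": 0, "grip": 16}, {"dx": 0, "dy": 0.12, "dz": 0, "spin": 0, "grip": 16}, {"dx": 0, "dy": 0.14, "dz": 0, "spin": 0, "grip": 16}, {"dx": 0, "dy": 0.16, "dz": 0, "spin": 0, "grip": 16}, {"dx": 0, "dy": 0.18, "dz": 0, "spin": 0, "grip": 16}, {"dx": 0, "dy": 0.2, "dz": 0, "spin": 0, "grip": 16}]'

```text
time_s: 24.73
tcp_pos: [0.6342, 0.085, 0.0115]
eef_rot: [-177.4, 27.4, -87.1]
contact_force: [-0.3, -3.0, 0.6]
gripper_width: 0.0141
```

Not at the rail yet: the force is still about 3 N, which is sliding friction. I'll continue in small steps until it rises.

servo_tool --targets '[{"dx": 0, "dy": 0.02, "dz": 0, "spin": 0, "grip": 16}, {"dx": 0, "dy": 0.04, "dz": 0, "spin": 0, "grip": 16}, {"dx": 0, "dy": 0.06, "dz": 0, "spin": 0, "grip": 16}, {"dx": 0, "dy": 0.08, "dz": 0, "spin": 0, "grip": 16}, {"dx": 0, "dy": 0.1, "dz": 0, "spin": 0, "grip": 16}, {"dx": 0, "dy": 0.12, "dz": 0, "spin": 0, "grip": 16}, {"dx": 0, "dy": 0.14, "dz": 0, "spin": 0, "grip": 16}, {"dx": 0, "dy": 0.15, "dz": 0, "spin": 0, "grip": 16}, {"dx": 0, "dy": 0.15, "dz": 0, "spin": 0, "grip": 16}, {"dx": 0, "dy": 0.15, "dz": 0, "spin": 0, "grip": 16}]'

```text
time_s: 25.57
tcp_pos: [0.6342, 0.0865, 0.0115]
eef_rot: [-177.4, 27.4, -87.1]
contact_force: [0.7, -3.8, 1.0]
gripper_width: 0.0143
```

servo_tool --targets '[{"dx": 0, "dy": 0.02, "dz": 0, "spin": 0, "grip": 16}, {"dx": 0, "dy": 0.04, "dz": 0, "spin": 0, "grip": 16}, {"dx": 0, "dy": 0.06, "dz": 0, "spin": 0, "grip": 16}, {"dx": 0, "dy": 0.08, "dz": 0, "spin": 0, "grip": 16}, {"dx": 0, "dy": 0.1, "dz": 0, "spin": 0, "grip": 16}, {"dx": 0, "dy": 0.12, "dz": 0, "spin": 0, "grip": 16}, {"dx": 0, "dy": 0.13, "dz": 0, "spin": 0, "grip": 16}, {"dx": 0, "dy": 0.14, "dz": 0, "spin": 0, "grip": 16}, {"dx": 0, "dy": 0.15, "dz": 0, "spin": 0, "grip": 16}, {"dx": 0, "dy": 0.15, "dz": 0, "spin": 0, "grip": 16}]'

```text
time_s: 26.4
tcp_pos: [0.6342, 0.088, 0.0115]
eef_rot: [-177.4, 27.4, -87.1]
contact_force: [-0.4, -3.1, 0.8]
gripper_width: 0.014
```

```bash
python3 - <<'E'
from h import *
a=r.capture("top");b=r.capture("scene");s=r.get_state()
print(s["tcp_pos"],s["contact_force"])
cv2.imwrite("pics/v8.png",np.hstack([cv2.resize(a[140:260,270:390],(400,400),interpolation=2),cv2.resize(b[150:350,190:390],(400,400),interpolation=2)]))
E
```

```text
[0.63419417 0.0879751  0.01149949] [-0.80471272 -3.54266077  1.53170229]
```

View pics/v8.png

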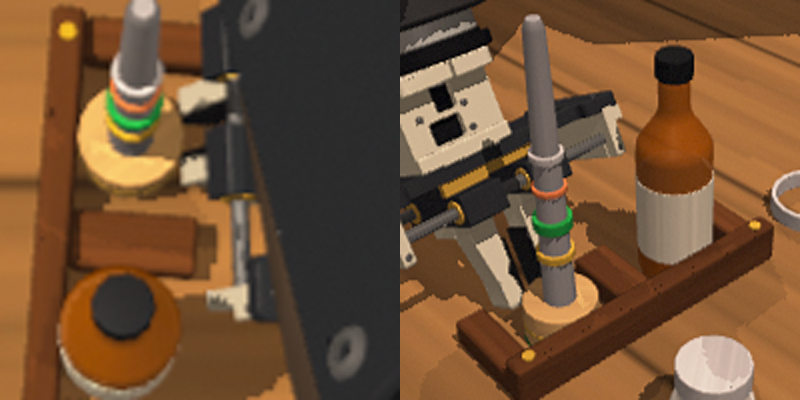

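The foot is at the rail to within a couple of mm: its left edge is at crop x≈77 and the rail face is at about the same place. It is upright, and the fingers are inside the bay clear of the walls. A few more mm to seat it.

servo_tool --targets '[{"dx": 0, "dy": 0.02, "dz": 0, "spin": 0, "grip": 16}, {"dx": 0, "dy": 0.04, "dz": 0, "spin": 0, "grip": 16}, {"dx": 0, "dy": 0.06, "dz": 0, "spin": 0, "grip": 16}, {"dx": 0, "dy": 0.08, "dz": 0, "spin": 0, "grip": 16}, {"dx": 0, "dy": 0.1, "dz": 0, "spin": 0, "grip": 16}, {"dx": 0, "dy": 0.12, "dz": 0, "spin": 0, "grip": 16}, {"dx": 0, "dy": 0.14, "dz": 0, "spin": 0, "grip": 16}, {"dx": 0, "dy": 0.15, "dz": 0, "spin": 0, "grip": 16}, {"dx": 0, "dy": 0.15, "dz": 0, "spin": 0, "grip": 16}, {"dx": 0, "dy": 0.15, "dz": 0, "spin": 0, "grip": 16}]'

```text
time_s: 27.33
tcp_pos: [0.6342, 0.0884, 0.0115]
eef_rot: [-177.4, 27.3, -87.1]
contact_force: [-0.1, -8.4, 1.3]
gripper_width: 0.0143
```

The force jumped to 8.4 N and the tip stopped 1 mm short of its command, so the foot is home. Now I retreat straight back.

servo_tool --targets '[{"dx": 0, "dy": -0.1, "dz": 0, "spin": 0, "grip": 16}, {"dx": 0, "dy": -0.3, "dz": 0, "spin": 0, "grip": 16}, {"dx": 0, "dy": -0.8, "dz": 0, "spin": 0, "grip": 16}, {"dx": 0, "dy": -1.8, "dz": 0, "spin": 0, "grip": 16}, {"dx": 0, "dy": -3.5, "dz": 0, "spin": 0, "grip": 16}, {"dx": 0, "dy": -6, "dz": 0, "spin": 0, "grip": 16}, {"dx": 0, "dy": -9, "dz": 1, "spin": 0, "grip": 16}, {"dx": 0, "dy": -12, "dz": 2, "spin": 0, "grip": 16}, {"dx": 0, "dy": -14, "dz": 3, "spin": 0, "grip": 16}, {"dx": 0, "dy": -15, "dz": 3.5, "spin": 0, "grip": 16}]'

```text
time_s: 28.17
tcp_pos: [0.6345, -0.0639, 0.0475]
eef_rot: [-177.4, 27.3, -87.2]
contact_force: [0.3, -0.0, -0.3]
gripper_width: 0.0136
```

```bash
python3 - <<'E'
from h import *
a=r.capture("top");b=r.capture("scene");s=r.get_state()
print(s["time_s"],s["tcp_pos"],s["contact_force"])
o=cv2.imread("pics/top.png")
for n in("bottle","bangle","jar","block"):
    d=r.cut_out(n,"top")
    if d: ys,xs=np.nonzero(d[0]["mask"]);print(n,np.round([xs.mean(),ys.mean()],1))
cv2.imwrite("pics/v9.png",np.hstack([cv2.resize(a[140:260,270:390],(400,400),interpolation=2),cv2.resize(b[150:350,190:390],(400,400),interpolation=2)]))
E
```

```text
28.2667 [ 0.63474079 -0.06276041  0.04731514] [0.95159855 0.84231452 0.15252663]
bottle [305.1 239.1]
bangle [286.5 324.5]
jar [227.3 185.5]
block [213.4 287.8]
```

View pics/v9.png

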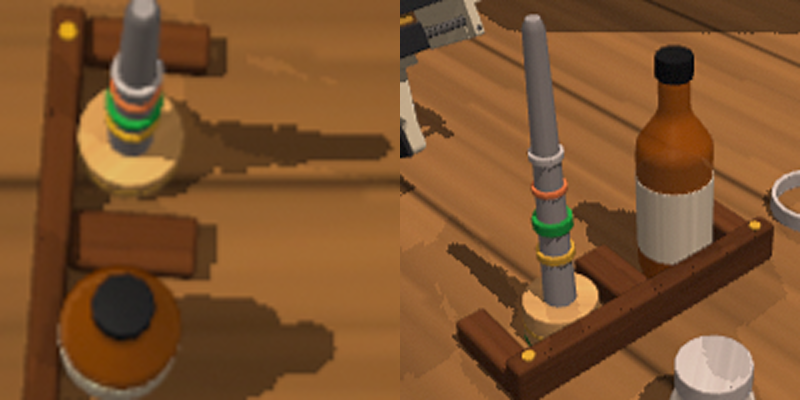

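The stand is upright against the rail, with its foot centred at crop (131,135) and nothing touching it. The bystanders have not moved.

```bash
python3 - <<'E'
from h import *
p=px2w("top",270+131/3.333,140+135/3.333,.03)[:2];d=p-[.634,.118];ex=np.array([.0772,.997])
print("foot",p,"off felt mm",1e3*np.linalg.norm(d),"rack x mm",1e3*d@ex)
print(r.close_job())
E
```

```text
foot [0.63187544 0.11789211] off felt mm 2.1272961715311864 rack x mm -0.27158492054561373
the job is handed in; nothing more can be done
None
```

The ring stand is upright in the felt bay, its foot against the back rail. I handed the job in about 28 s into the 61 s limit; no verdict is reported.

- **Tilting the tool:** With the tool pointing straight down, the gripper body would have hit the stick before the tips reached the foot. The move tool has no tilt command. Instead I stretched the arm past its reach several times in free air, which left the tool leaning about 27° with the body tilted back.
- **Pushing:** I pushed the foot with the tips about 12 mm above the bench. The first push took it to the bay axis. The second went along the bay until the force rose from about 3 N to 8.4 N at the rail. I then backed off 15 cm.
- **Last checks:** The foot centre measured about 2 mm from the felt's centre, at rack x of about −0.3 mm. The stand looked upright, and the four bystanders were within 1 pixel of where they started. The wrist force was back to about 1 N, so nothing was being touched.
- **Disagreement:** From the tip's position, rail contact came about 3 mm further in than my first felt measurement predicted. That is close to the 2 mm calibration accuracy.
- **Force spike:** One force reading during the free-air stretching reached about 110 N, below the 120 N limit. No object was near, so I took it as a jolt from the arm stopping, and I moved more gently after that.

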